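# Pull the stuck outer beaker off its inner one under a hold-down

## Robot

A 7-joint arm with a two-finger parallel gripper is mounted at the origin on a cart in front of the work surface, level with it; the furniture and walls round the work are solid. World frame = base frame: x ahead of the robot, y to its left, z up, the work surface at z = 0. Lengths are in mm, angles in rad, forces in N, time in s.
With the tool pointing down it reaches from about 425 to 825 mm from the base axis. Payload 3.6 kg.
Tool frame: the origin (TCP) lies on the centre line of the jaws, within the pads' length; the fingertips stand 19 mm ahead of it and the grasp point (between the pads) is the TCP (nose_length is the distance from the TCP to the fingertips, in mm); z points along the fingers, y is the direction in which the jaws open and shut (so a half turn about z gives the same grasp; the last joint's range is limited). The gripper opens to 93 mm and grips with 3 to 60 N. Pads are 15 mm wide; open, the fingers measure 128 mm over their backs; the gripper's body (75 mm by 188 mm) begins 65 mm behind the grasp point.
Start: joints at [1.129, 0.615, -0.013, 1.423, 0.008, 1.103, -0.04], TCP at [262.557, -594.581, 237.64] pointing down, gripper open.
Joint ranges: [-3.12, 3.12], [-0.3, 2.06], [-1.34, 1.32], [0.26, 2.42], [-1.36, 4.5], [0.01, 1.98], [-2.84, 2.84]. Speed limits (rad/s): [2.79, 2.79, 3.14, 3.14, 3.14, 3.14, 3.14].

## Interface

Orientations are given as a unit quaternion [x, y, z, w].
In Python, from cell import * gives the robot as it stands. The module is installed in compiled form; this text tells all that it offers. Calls block until the motion is done:
- move_pose(position, orientation): joint-space move of the TCP to a pose.
- move_l(position, rotation=None, max_speed=150): straight line of the TCP; rotation=None keeps the orientation; max_speed is the mean speed in mm/s.
- goto_joints(angles): joint-space move.
- release() and grab(strength=None): open the fingers fully, or close them until they stop; strength is the grip in N (None keeps the last).
- wait(seconds).
- ik(position, orientation): joint angles nearest the present ones, or None.
- state(): the state.
- snapshot(name): name is "scene" or "top" or "wrist"; returns a dict with "img" (420x560x3 uint8, blue, green, red), "range_z" (420x560 float32, mm along the optical axis (not along the pixel's ray), 0 where there is no reading), "fx", "fy", "cx", "cy" (pixels), "eye" and "attitude" of the camera in the world; the wrist camera has in their place "tool_from_camera" (4x4, takes a point from camera to tool coordinates, whose origin is the TCP and whose axes are the flange's). Camera axes: x right, y up, looking along -z (the intrinsics and any distortion apply to the point x, -y, -z); pixel columns grow to the right and rows downward; lengths in mm; the calibration is good to about 2 mm. A picture is of the moment at which its call begins: read the wrist's pose just before it.
A pose or a line that the arm cannot do raises IKError and nothing moves.
- finish_job(): hands the job in, once; it reports no verdict.
The state is a dict: "time_s": time; "qpos": joint angles; "dq": joint speeds; "joint_efforts": joint torques, N m; "position": TCP position; "tcp_rot": TCP orientation; "ft_force": force on the tool from outside, world axes, zero at the start; "torque": the same for the moment, N m; "opening": finger opening in mm.
Only numpy, scipy, OpenCV 4.12 (cv2) and the standard library are available. Lean on these libraries where they do the work, as an engineer would, in place of code of your own. Each camera call takes 0.05 s, during which the arm holds its last target.

## Task

One of the two plain steel beakers on the bench is stuck mouth down over a wide-rimmed inner beaker. Bring that stuck pair into the open end of the aluminium hold-down until the inner beaker's wide rim is fully home under both lips, then pull only the outer beaker straight up off it and stand it, mouth down, on the upturned white foam tray near its middle. The inner beaker stays standing in the hold-down.

Things in the scene. Friction and masses are not known exactly. Their poses are not given: they have to be found in the camera images.
- outer_beaker: outer beaker of the stuck pair: plain steel cylinder, 54 mm diameter, 80 mm high, mouth down, 0.15 kg. Origin at the centre of its mouth (its lowest plane), z up through its closed end. Its mouth starts on the inner beaker's rim, 5 mm above the bench (closed end at 85 mm). An identical beaker with no rim under it stands alone elsewhere: not part of the job.
- inner_beaker: inner beaker, mouth down, 0.16 kg: flat rim 100 mm wide, 5 mm thick, on the bench and showing all round below the outer one; above it a 40 mm cylinder, top 65 mm above the origin (centre of the rim's underside, z up). A rubber ring at 22 to 28 mm grips the outer beaker with 5 to 7 N: it comes along when that is moved or lifted, unless its rim is held down. Not the lone rimmed beaker at the right.
- hold_down: fixed aluminium U, 16 mm high, 138 mm wide, no floor, open at its -x end; slide in along its +x. Origin: seat on the bench for the inner beaker's centre. Rails at y = +-57 mm; lips (underside 11, top 16 mm high) leave a slot y = +-37 mm from x = -58 mm to the back bar at x = +52. Guides flare from x = -55 to -92. A pair centred at x = -145 is clear of it. The rim goes under the lips.
- foam_tray: white foam tray lying upside down, a flat slab 170 x 170 x 28 mm, fixed. Origin at the centre of its underside; its flat top is 28 mm above that. The only upturned tray (another foam tray, upright, holds capped sample tubes).
Not all that is in view belongs to the job. What is shaped like the outer_beaker but black or green is not meant.

How it is judged (in metres and radians):
On the way:
1. the pair, still nested, stands in the hold-down with the inner beaker's rim under the lips (horizontal distance between inner_beaker and hold_down below 0.02 m and height (world z) of inner_beaker below 0.012 m and horizontal distance between inner_beaker and outer_beaker below 0.01 m and height (world z) of outer_beaker below 0.03 m), for 0.2 s.
At the end, for the whole second after the job is handed in: The inner beaker stands on the bench in the hold-down, its centre within 20 mm of the seat and upright within 10 degrees; the outer beaker stands mouth down on top of the upturned foam tray, within 50 mm of the tray's centre and upright within 10 degrees; both are at rest (horizontal distance between inner_beaker and hold_down below 0.02 m and height (world z) of inner_beaker below 0.01 m and angle between each of inner_beaker, outer_beaker's own z axis and vertical below 0.17 rad and horizontal distance between outer_beaker and foam_tray below 0.05 m and z of outer_beaker in the frame of foam_tray between 0.02 and 0.036 m and linear speed of each of outer_beaker, inner_beaker below 0.02 m/s); the robot touches nothing.
It also fails if it takes over 56 s, if anything falls off the work surface, if the arm or the gripper's body presses on something with over 40 N, if the wrist force passes 120 N, or if a joint passes its speed limit or range.

## Working session

There is one attempt and no reset: what is moved stays moved. The work goes in short steps, each a Python script; the robot and the scene stay as the last script left them, time stands still between calls to the robot, and variables do not carry over. Pictures are saved under pics/ and viewed, and the job is handed in when it is done.

```bash
mkdir -p pics
cat > snap.py <<'E'
from cell import *
import numpy as np, cv2, pickle
def snap(n,tag):
    s=snapshot(n); cv2.imwrite(f'pics/{tag}.png',s['img']); pickle.dump(s,open(f'{tag}.pkl','wb')); return s
E
python3 - <<'E'
from snap import *
print(state())
for n in ('scene','top'):
    s=snap(n,n+'0'); print({k:v for k,v in s.items() if k not in('img','range_z')})
E
```

```text
{'time_s': 0.0, 'qpos': array([ 1.12849274,  0.61592659, -0.01262345,  1.42488883,  0.00810446,
        1.10337772, -0.04040408]), 'dq': array([ 1.07465164e-04, -3.79322170e-04,  1.12342788e-03,  3.68860348e-04,
        7.92224103e-04, -1.20895840e-03,  7.86288708e-05]), 'joint_efforts': array([ 8.01516926e-04, -4.58933544e+01,  2.09239880e-01, -1.65742135e+01,
       -6.11369382e-02,  2.04388361e-02,  2.14893334e-04]), 'position': array([ 262.26516517, -593.93572526,  236.47963818]), 'tcp_rot': array([ 9.78458116e-01,  2.06441491e-01, -2.80920098e-04, -1.24381037e-03]), 'ft_force': array([-0.60509054, -0.43312184,  0.20363093]), 'torque': array([-0.00380475, -0.01280276,  0.01851402]), 'opening': 92.8627193609304}
{'fx': 425.520166836223, 'fy': 425.520166836223, 'cx': 280.5490422154039, 'cy': 207.3657504249827, 'eye': array([-280.55716068, -424.3440254 ,  646.7307883 ]), 'attitude': array([ 0.40084717, -0.22464272, -0.43720095,  0.7731187 ])}
{'fx': 526.8504627184834, 'fy': 526.8504627184834, 'cx': 271.58427607732744, 'cy': 217.6838982809051, 'eye': array([ 360.37285668,   34.85719241, 1324.34052536]), 'attitude': array([ 0.0414178 , -0.0391029 , -0.70411334,  0.70779936])}
```

View pics/scene0.png

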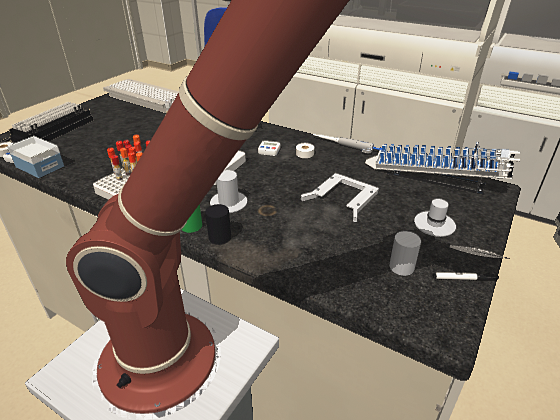

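View pics/top0.png

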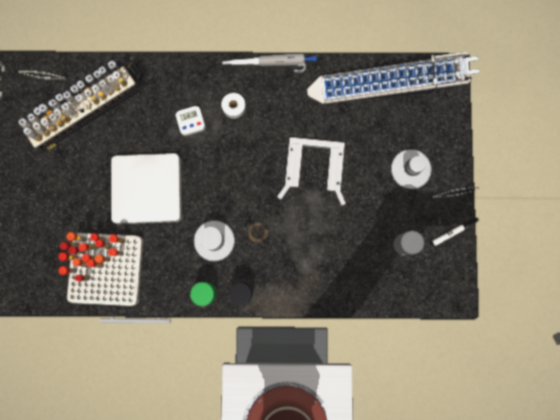

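The stuck pair is the beaker on a wide rim at scene (228,190) / top (214,240). The other plain steel one, at top (410,242), has no rim, and top (411,168) is the lone rimmed beaker. I'll confirm with crops and measure.

```bash
cat > geo.py <<'E'
import numpy as np
from scipy.spatial.transform import Rotation as R
def cloud(s):
    z=s['range_z'].astype(float); v,u=np.mgrid[0:z.shape[0],0:z.shape[1]]
    p=np.stack([(u-s['cx'])/s['fx']*z,-(v-s['cy'])/s['fy']*z,-z],-1)
    w=p@R.from_quat(s['attitude']).as_matrix().T+s['eye']; w[z<=0]=np.nan; return w
def ray(s,u,v,h):
    d=R.from_quat(s['attitude']).as_matrix()@np.array([(u-s['cx'])/s['fx'],-(v-s['cy'])/s['fy'],-1.]); return s['eye']+d*(h-s['eye'][2])/d[2]
E
python3 - <<'E'
import pickle,cv2,numpy as np
from geo import *
t=pickle.load(open('top0.pkl','rb')); c=pickle.load(open('scene0.pkl','rb'))
a=cv2.resize(t['img'][195:285,170:260],(400,400),interpolation=cv2.INTER_CUBIC)
b=cv2.resize(c['img'][150:230,190:270],(400,400),interpolation=cv2.INTER_CUBIC)
cv2.imwrite('pics/crop.png',np.hstack([a,b]))
w=cloud(t)
for n,u,v in [('pairtop',214,238),('bench',260,270),('tray',145,187),('lone',410,242),('uL',294,165),('uback',316,143),('bare',415,163),('green',202,294)]: print(n,w[v,u].round(1))
g=cv2.cvtColor(t['img'],cv2.COLOR_BGR2GRAY)
def comp(h0,h1,u0,u1,v0,v1,n):
    m=np.zeros(g.shape,bool); m[v0:v1,u0:u1]=True
    m&=(w[...,2]>h0)&(w[...,2]<h1)
    p=w[m]; 
    if len(p)<5: print(n,len(p)); return
    r=cv2.minAreaRect(p[:,:2].astype(np.float32)); print(n,len(p),p.mean(0).round(1),'rect',np.round(r[0],1),np.round(r[1],1),round(r[2],1))
comp(75,95,190,240,215,265,'pair top')
comp(2,12,190,240,215,270,'pair rim')
comp(20,36,105,190,145,230,'tray')
comp(10,22,270,355,130,210,'U')
E
```

```text
pairtop [452.9 174.3  90. ]
bench [380.1  68.   -5.7]
tray [583.7 355.1  30.6]
lone [ 446.7 -288.4   78.7]
uL [644.6 -16.4  15.3]
uback [702.3 -72.5  13.3]
bare [ 639.9 -308.5   66.2]
green [322.4 200.4  85.5]
pair top 412 [453.7 184.2  85.1] rect [454.2 184. ] [53.1 51.3] 46.2
pair rim 1062 [448.8 179.8   5.1] rect [449.8 182.6] [136.  124.3] 0.3
tray 4501 [582.1 355.3  28.3] rect [583.3 356.2] [170.2 170.4] 2.7
U 1473 [647.7 -68.   16.3] rect [631.8 -66.1] [166.4 158.7] 84.4
```

View pics/crop.png

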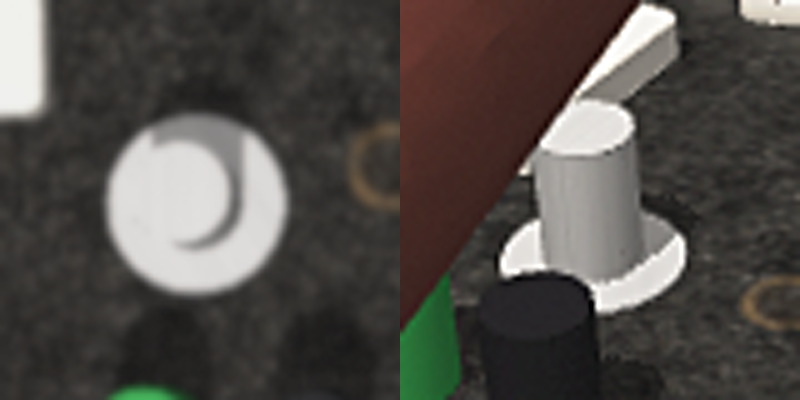

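Confirmed: the crop shows the steel cylinder on its wide rim, all round. Next I'll refine the poses with bright-mask contours cast onto the known heights.

Run:
```python
import pickle,cv2,numpy as np
from geo import *
t=pickle.load(open('top0.pkl','rb'))
g=cv2.cvtColor(t['img'],cv2.COLOR_BGR2GRAY)
_,m=cv2.threshold(g,110,255,0)
def cnt(u,v,h):
    cs,_=cv2.findContours(m,cv2.RETR_EXTERNAL,cv2.CHAIN_APPROX_NONE)
    c=max((c for c in cs if cv2.pointPolygonTest(c,(u,v),True)>-3),key=cv2.contourArea)
    return c,np.array([ray(t,p[0][0],p[0][1],h)[:2] for p in c],np.float32)
c,p=cnt(214,238,5); print('rim',cv2.fitEllipse(p))
c,p=cnt(145,187,28); print('tray',cv2.minAreaRect(p))
c,p=cnt(294,165,16)
q=cv2.approxPolyDP(p.reshape(-1,1,2),6,True).reshape(-1,2); print('U',q.round(1))
cv2.imwrite('pics/ucrop.png',cv2.resize(t['img'][125:215,265:360],(760,600),interpolation=cv2.INTER_CUBIC))
```

```text
rim ((452.6497802734375, 184.3707275390625), (98.40841674804688, 101.35133361816406), 172.4514617919922)
tray ((581.7940063476562, 354.69012451171875), (174.23898315429688, 171.81173706054688), 2.3564515113830566)
U [[ 716.9   -6.2]
 [ 595.6    6.2]
 [ 565.    26.2]
 [ 559.9   16.2]
 [ 588.    -3.8]
 [ 590.7  -26.5]
 [ 696.2  -39.2]
 [ 691.3 -102.6]
 [ 583.4  -99.4]
 [ 580.9 -114.5]
 [ 548.  -131.7]
 [ 545.5 -141.7]
 [ 598.8 -132.2]
 [ 701.9 -143.3]]
```

View pics/ucrop.png

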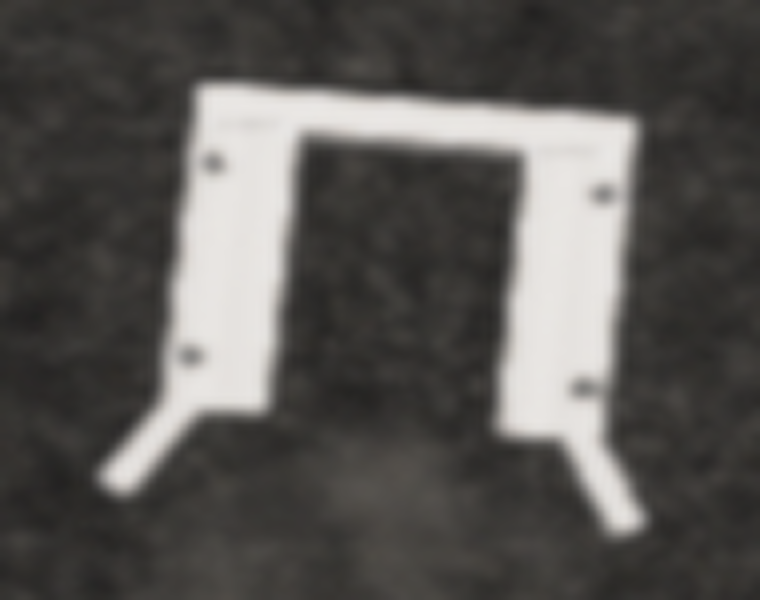

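```bash
cat >> snap.py <<'E'
from geo import *
def down(deg):
    a=np.radians(deg)/2; return [float(np.cos(a)),float(np.sin(a)),0.,0.]
def wsnap(tag):
    st=state(); s=snap('wrist',tag)
    T=np.eye(4); T[:3,:3]=R.from_quat(st['tcp_rot']).as_matrix(); T[:3,3]=st['position']
    C=T@s['tool_from_camera']; s['eye']=C[:3,3]; s['attitude']=R.from_matrix(C[:3,:3]).as_quat(); pickle.dump(s,open(f'{tag}.pkl','wb')); return s
E
python3 - <<'E'
from snap import *
for p in ([590,-70,330],[452,184,150],[452,184,50],[500,-50,60],[640,-70,55],[582,355,90],[582,355,200]): print(p,ik(p,down(-5.5)))
move_pose([590,-70,330],down(-5.5)); 
s=wsnap('w1'); print(state()['time_s'],state()['position'],s['eye'],s['fx'])
E
```

```text
[590, -70, 330] [ 0.11148743  0.45503503 -0.04853016  1.44464893  0.02252551  1.24245105
 -1.60616568]
[452, 184, 150] [-0.33783087  0.48950324 -0.13406791  1.98508305  0.10096908  0.67322519
 -2.20214413]
[452, 184, 50] [-0.47298924  0.66128624  0.06201165  2.06756222 -0.09446578  0.41532369
 -2.00433857]
[500, -50, 60] [ 0.00615851  0.65577995  0.07503582  2.0230815  -0.10187773  0.46617659
 -1.51004783]
[640, -70, 55] [ 0.03523262  0.8113084   0.06885537  1.61484492 -0.07590845  0.71805259
 -1.5268937 ]
[582, 355, 90] [-0.5752961   0.81410879 -0.00823335  1.47045748  0.00791959  0.85705882
 -2.25292266]
[582, 355, 200] [-0.44057682  0.71126324 -0.26224701  1.36233878  0.19177863  1.09274478
 -2.39706534]
2.3833 [589.81276493 -71.39989068 329.81918006] [659.48142037 -78.18953334 476.68575126] 364.11278203396523
```

View pics/w1.png

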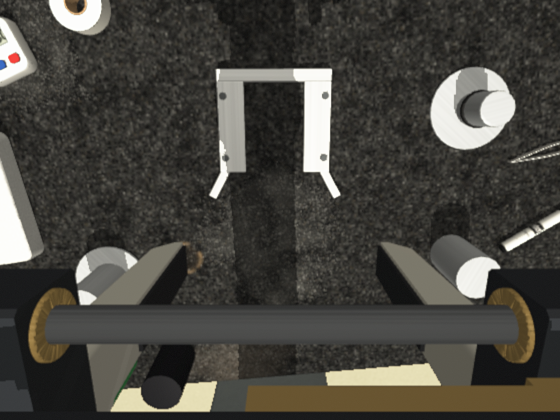

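The U is at about (218..332, 68..197) and nearly square to the tool, with both lips and guides showing. The pair's rim is at (108,275). I'll fit the U's edges now.

Run:
```python
import pickle,cv2,numpy as np
from geo import *
s=pickle.load(open('w1.pkl','rb'))
cv2.imwrite('pics/w1c.png',cv2.resize(s['img'][55:205,195:355],(640,600),interpolation=cv2.INTER_NEAREST))
g=cv2.cvtColor(s['img'],cv2.COLOR_BGR2GRAY).astype(float)
# subpixel edges by scanning
def edge(line,lo,hi,sgn):
    d=np.diff(line)*sgn; k=lo+np.argmax(d[lo:hi]); 
    w=np.clip(d[k-1:k+2],0,None); return (k-1+np.arange(3))@w/w.sum()+.5
def fit(pts,h):
    p=np.array([ray(s,u,v,h)[:2] for u,v in pts],np.float32)
    vx,vy,x,y=cv2.fitLine(p,cv2.DIST_HUBER,0,.01,.01).ravel(); return p.mean(0),np.degrees(np.arctan2(vy,vx)),np.abs((p-[x,y])@[-vy,vx]).mean()
rows=range(95,165,3); cols=range(255,296,3)
E={'L_out':[(edge(g[v],208,230,1),v) for v in rows],'L_lip':[(edge(g[v],236,252,-1),v) for v in rows],
'R_lip':[(edge(g[v],296,312,1),v) for v in rows],'R_out':[(edge(g[v],322,340,-1),v) for v in rows],
'back_in':[(u,edge(g[:,u],74,90,-1)) for u in cols],'back_out':[(u,edge(g[:,u],60,74,1)) for u in range(225,326,5)]}
for k,e in E.items(): print(k,fit(e,16))
```

```text
L_out (array([644.6718   ,   1.1345568], dtype=float32), np.float32(-5.52346), np.float32(0.12165183))
L_lip (array([641.48645 , -30.990763], dtype=float32), np.float32(-5.4519286), np.float32(0.16642438))
R_lip (array([ 634.2458  , -104.015526], dtype=float32), np.float32(-5.580219), np.float32(0.09852777))
R_out (array([ 631.0406 , -136.34055], dtype=float32), np.float32(-5.542674), np.float32(0.116491586))
back_in (array([695.23895, -74.19795], dtype=float32), np.float32(84.427826), np.float32(0.014487338))
back_out (array([708.9993 , -76.22469], dtype=float32), np.float32(84.54388), np.float32(0.077745184))
```

View pics/w1c.png

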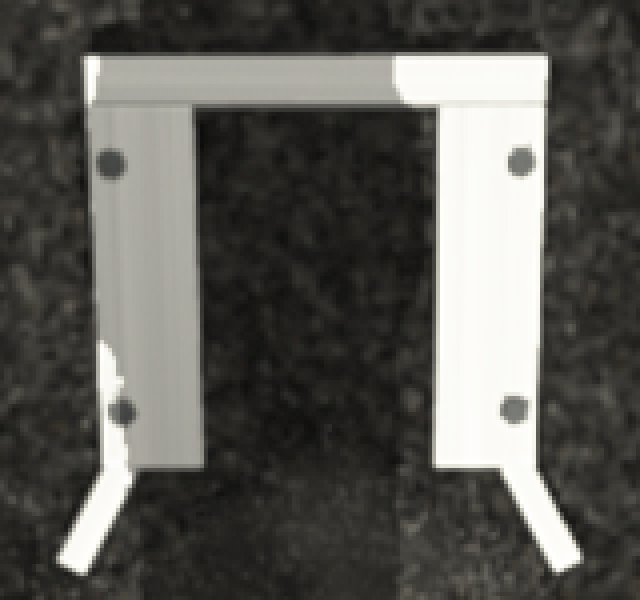

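The U's yaw is -5.5°. Its slot (73.4 mm) and width (138.1 mm) match the given sizes, and the seat is at about (643.6, -68.0). Now I'll grasp the pair.

Run:
```python
from snap import *
q=down(-5.5)
move_pose([452.6,184.4,190],q)
s=wsnap('w2'); print(state()['time_s'],state()['position'])
```

```text
3.65 [454.30966021 183.18397266 190.5721733 ]
```

View pics/w2.png

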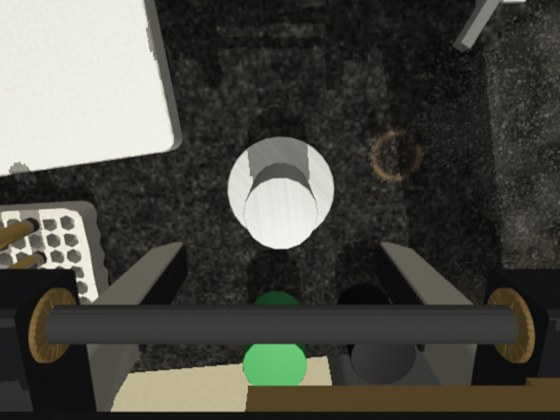

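The pair is centred at column 281, between the fingers, with its top disc at about (281,212). I'll check that centre against the top view, then grasp.

Run:
```python
from snap import *
s=pickle.load(open('w2.pkl','rb'))
c=ray(s,281,213,85); L=ray(s,244,213,85);Rr=ray(s,318,213,85); print(c,np.linalg.norm(L-Rr)); print(ray(s,281,188,5)); print(ray(s,228,188,5)-ray(s,334,188,5))
rx=ray(s,281,188,5)
q=down(-5.5)
move_l([453,184,58],q); st=state(); print(st['time_s'],st['position'],st['ft_force'])
grab(45); wait(.2); st=state(); print(st['time_s'],st['position'],st['ft_force'],st['opening'])
```

```text
[453.44452127 183.52135071  85.        ] 53.28121010238242
[455.30432828 183.36043985   5.        ]
[ 9.79230082 98.23244044  0.        ]
4.6833 [453.68538665 184.14606495  58.63090955] [0.62147672 0.09903745 0.75369363]
5.6 [453.07691555 184.16755649  58.10231948] [-0.68224455  0.69885798  1.34039084] 52.90433481700803
```

```bash
python3 - <<'E'
from snap import *
q=down(-5.5)
ax=np.array([np.cos(np.radians(-5.52)),np.sin(np.radians(-5.52))]); S=np.array([643.6,-68.05])
P=lambda d,z:[*(S+d*ax),z]
move_l([453,184,90],q); st=state(); print(st['position'],st['ft_force'],st['opening'])
move_l(P(-160,90),q,max_speed=180); move_l(P(-160,62),q)
st=state(); print(st['time_s'],st['position'],st['ft_force'],st['opening'])
snap('scene','s2'); wsnap('w3')
E
python3 -c "
import cv2,numpy as np
a=cv2.imread('pics/s2.png')[130:290,200:420];b=cv2.imread('pics/w3.png')
cv2.imwrite('pics/s2c.png',np.hstack([cv2.resize(a,(412,300)),cv2.resize(b,(388,300))]))"
```

```text
[452.83891232 183.74167442  89.73774868] [-0.60954484 -0.17627438 -3.63109296] 53.06392277464811
7.775 [483.67367492 -51.73187335  61.61658352] [ 0.36469547 -0.28678405 -4.18127576] 53.5479332428853
```

View pics/s2c.png

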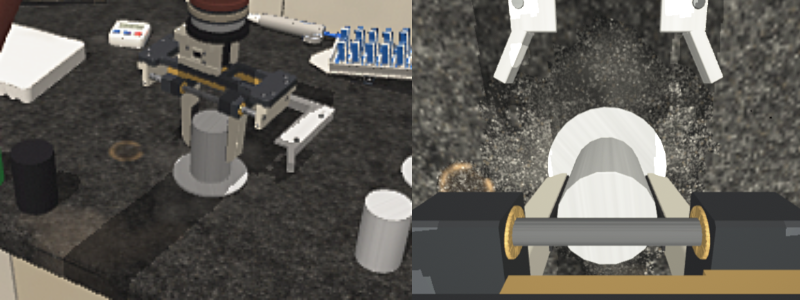

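The pair is still nested and upright. In the wrist view its rim is centred between the guide tips, which lie at columns 500 and 715 of the composite. The weight also reads right, at 3.6 N. Next I slide it in low while watching the force.

```bash
python3 - <<'E'
from snap import *
q=down(-5.5)
ax=np.array([np.cos(np.radians(-5.52)),np.sin(np.radians(-5.52))]); S=np.array([643.6,-68.05])
P=lambda d,z:[*(S+d*ax),z]
move_l(P(-160,60.3),q)
for d,v in ((-100,100),(-70,70),(-50,70),(-25,70),(-8,50),(-3,25)):
    move_l(P(d,60.3),q,max_speed=v); st=state(); print(d,st['time_s'],st['position'].round(1),st['ft_force'].round(1),round(st['opening'],1))
    if np.hypot(*st['ft_force'][:2])>15: print('STOP'); break
snap('scene','s3'); wsnap('w4'); snap('top','t3')
E
python3 -c "
import cv2,numpy as np
a=cv2.imread('pics/s3.png')[140:250,270:420];b=cv2.imread('pics/w4.png')
cv2.imwrite('pics/s3c.png',np.hstack([cv2.resize(a,(400,300)),cv2.resize(b,(400,300))]))"
```

```text
-100 8.875 [542.9 -58.4  60. ] [ 0.6 -0.2 -3.6] 53.4
-70 9.45 [573.1 -61.3  60.1] [ 1.3  0.3 -3.9] 53.1
-50 9.8833 [593.2 -63.2  60.1] [-0.9 -0.  -3.3] 52.9
-25 10.3917 [618.  -65.6  60.1] [-0.1 -0.2 -3.1] 53.4
-8 10.8833 [635.6 -67.3  60.1] [-0.2 -0.8 -3.1] 53.3
-3 11.2333 [640.7 -67.7  60.3] [ 0.1 -0.4 -4.3] 53.3
```

View pics/s3c.png

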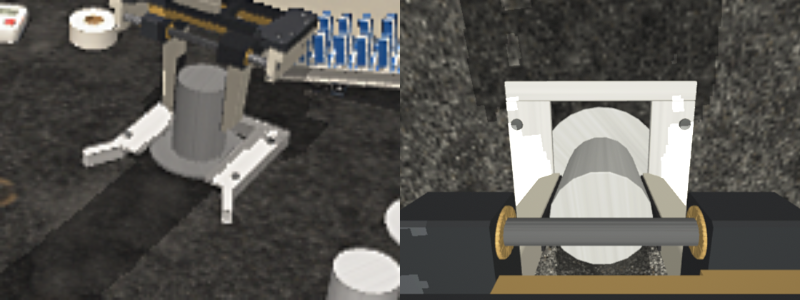

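The rim is under both lips, with a small dark gap between it and the back bar. I'll measure that gap.

Run:
```python
from snap import *
s=pickle.load(open('w4.pkl','rb'))
g=cv2.cvtColor(s['img'],cv2.COLOR_BGR2GRAY)
u=279; col=g[:,u].astype(int); print(col[110:170])
ax=np.array([np.cos(np.radians(-5.52)),np.sin(np.radians(-5.52))]); S=np.array([643.6,-68.05])
d=np.diff(col); r=135+np.argmax(d[135:165]); b=125+np.argmin(d[125:150]); print(r,b)
print('rim front d',(ray(s,u,r+.5,7)[:2]-S)@ax,'bar',(ray(s,u,b+.5,16)[:2]-S)@ax)
```

```text
[ 62  59  74 159 220 231 232 232 232 231 231 232 232 232 233 233 234 235
 234 234 232 231 229 229 229 229 229 228 228 223 193 127  56  44  45  44
  43  44  49 105 172 211 219 216 215 214 214 213 213 215 216 217 217 218
 219 218 218 217 216 215]
149 141
rim front d 46.61586766991742 bar 51.64601150455238
```

```bash
python3 - <<'E'
from snap import *
q=down(-5.5)
ax=np.array([np.cos(np.radians(-5.52)),np.sin(np.radians(-5.52))]); S=np.array([643.6,-68.05])
P=lambda d,z:[*(S+d*ax),z]
def pr(t): st=state(); print(t,st['time_s'],st['position'].round(1),st['ft_force'].round(1),round(st['opening'],1))
move_l(P(0,60.3),q,max_speed=15); pr('in')
move_l(P(0,58.2),q,max_speed=15); wait(.5); pr('down')
for z in (64,70,85,125,165): move_l(P(0,z),q,max_speed=45); pr(z)
wsnap('w5'); snap('scene','s4')
E
python3 -c "
import cv2,numpy as np
a=cv2.imread('pics/s4.png')[120:250,260:430];b=cv2.imread('pics/w5.png')
cv2.imwrite('pics/s4c.png',np.hstack([cv2.resize(a,(400,300)),cv2.resize(b,(400,300))]))"
```

```text
in 11.7333 [643.7 -68.1  60.3] [-0.2 -0.4 -3.4] 53.4
down 12.525 [643.6 -68.1  58.2] [-0.3 -0.7 -3.5] 53.4
64 12.8 [643.6 -68.1  64.3] [-0.1 -0.1 -2.5] 53.4
70 13.0833 [643.3 -68.1  70.1] [-1.3  0.7 -4.6] 53.1
85 13.5667 [644.3 -68.1  86.1] [-0.1 -0.7 -3.1] 53.3
125 14.6083 [643.3 -68.1 124.6] [ 0.1  0.1 -1.7] 53.1
165 15.65 [643.3 -68.1 164.6] [ 0.1  1.5 -2.1] 53.4
```

View pics/s4c.png

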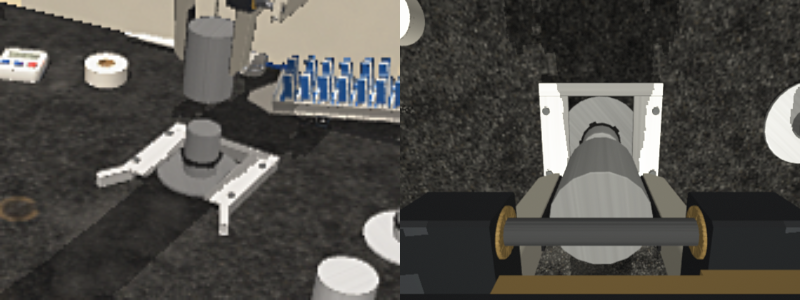

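The outer beaker is off. The inner one stands in the U, its rim under the lips and its rubber ring visible at composite (200,160). Next I carry the outer to the tray.

```bash
python3 - <<'E'
from snap import *
q=down(-5.5)
def pr(t): st=state(); print(t,st['time_s'],st['position'].round(1),st['ft_force'].round(1),round(st['opening'],1)); return st
T=[582.5,355.3]
move_l([*T,165],q,max_speed=200); pr('over')
move_l([*T,90],q,max_speed=80); wait(.2); b=np.mean([state()['ft_force'][2]]); pr('90')
snap('scene','s5'); wsnap('w6')
for z in (86,84,83,82,81,80,79,78):
    move_l([*T,z],q,max_speed=20); wait(.1); st=pr(z)
    if st['ft_force'][2]>3: break
E
python3 -c "
import cv2,numpy as np
a=cv2.imread('pics/s5.png')[100:230,150:320];b=cv2.imread('pics/w6.png')
cv2.imwrite('pics/s5c.png',np.hstack([cv2.resize(a,(400,300)),cv2.resize(b,(400,300))]))"
```

```text
over 18.0417 [583.1 353.9 165. ] [ 0.3 -0.8 -1.5] 53.4
90 19.325 [582.8 355.5  90.7] [ 0.2  0.1 -1.6] 53.2
86 19.875 [582.5 355.3  85.9] [-0.7 -0.2 -1.1] 53.3
84 20.225 [582.5 355.3  84. ] [-0.6 -0.1 -0.7] 53.2
83 20.575 [582.5 355.3  83. ] [-0.   0.  -1.5] 53.4
82 20.925 [582.5 355.3  82. ] [-0.1 -0.6 -1.3] 52.9
81 21.275 [582.5 355.3  81. ] [ 0.2  0.2 -1.2] 53.0
80 21.625 [582.7 355.4  80.7] [-0.6 -1.7  2.9] 53.5
79 21.975 [582.7 355.4  80.7] [-2.8 -2.1  8.6] 53.0
```

View pics/s5c.png

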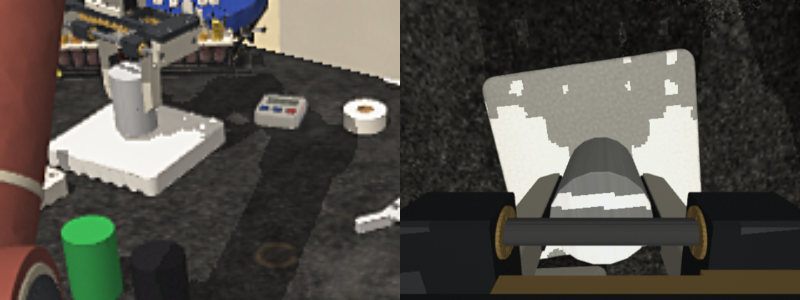

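Contact came at TCP z 80.7, where 81 was expected. I'll release, retract and check.

```bash
python3 - <<'E'
from snap import *
q=down(-5.5); T=[582.5,355.3]
move_l([*T,80.7],q,max_speed=20)
release(); wait(.2); print(state()['opening'])
move_l([*T,200],q,max_speed=100)
move_pose([480,150,330],q); wait(.3)
t=snap('top','t6'); snap('scene','s6'); print(state()['time_s'],state()['ft_force'])
w=cloud(t)
for n,(u0,u1,v0,v1),h0,h1 in [('outer top',(105,190,140,235),98,118),('inner top',(270,350,130,210),55,75)]:
    m=np.zeros(w.shape[:2],bool); m[v0:v1,u0:u1]=1; m&=(w[...,2]>h0)&(w[...,2]<h1); p=w[m]; print(n,len(p),np.median(p,0).round(1),np.ptp(p,axis=0).round(0))
E
python3 -c "
import cv2,numpy as np
a=cv2.imread('pics/s6.png');b=cv2.imread('pics/t6.png')[100:310,60:340]
cv2.imwrite('pics/s6c.png',np.hstack([cv2.resize(a,(400,300)),cv2.resize(b,(400,300))]))"
```

```text
92.83782844720405
26.0083 [ 0.81173402 -0.15918902 -0.78853281]
outer top 403 [582.7 355.5 108.1] [52. 52. 16.]
inner top 209 [644.2 -67.8  65.2] [39. 37. 17.]
```

View pics/s6c.png

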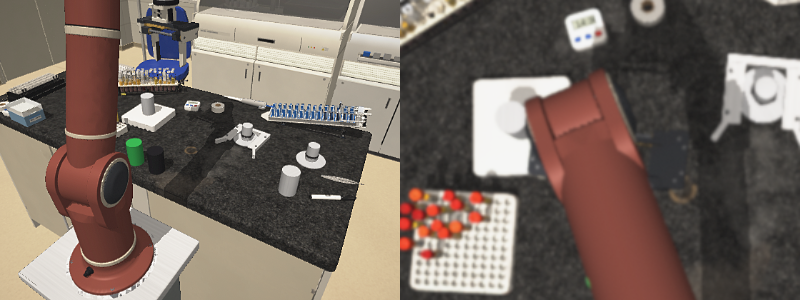

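The outer beaker stands on the tray at (582.7, 355.5), with its top at 108 mm (28 + 80). The inner one's top is at (644.2, -67.8, 65.2), which puts it on the bench about 1 mm from the seat. The gripper is clear of everything, so I'll hand in.

```bash
python3 -c "
from cell import *
print(finish_job(), state()['time_s'])"
```

```text
the job is handed in; nothing more can be done
the job is handed in; nothing more can be done
```

I slid the stuck pair under the hold-down's lips, pulled only the outer beaker straight up off it, stood that one mouth down on the upturned foam tray, and handed the job in. No verdict is reported. The last clock reading before hand-in was 26 s of the 56 s allowed.

**Pair in the hold-down:** the pair was set low at the seat and held there for about 0.5 s before the pull. The pictures showed the rim under both lips. I advanced the last 3 mm after measuring a 5 mm gap to the back bar.

**Last checks:**

| Beaker | Measured position of its top (x, y, z in mm) | Expected |
|---|---|---|
| Outer, on the tray | 582.7, 355.5, 108.1 | Tray centre 582.5, 355.3; top at 108 |
| Inner, in the hold-down | 644.2, -67.8, 65.2 | Seat 643.6, -68.0; top at 65 |

The gripper had been opened and moved clear before hand-in. The sideways forces I read during the slide stayed under 2 N.

**What disagreed:**
- At the seat, the wrist force still showed the pair's full weight after I lowered it, so the rim may have hung slightly above the bench rather than resting on it before the pull. It was below 2.5 mm, within the height limits.
- When I set the outer beaker down, it touched the tray at the expected height, but I pressed one step further, to 8.6 N, before releasing.

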